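Upend a measuring cylinder in the tipping cradle and stand it on the balance

ROBOT

A 6-joint arm with a two-finger parallel gripper is mounted at the origin on a cart in front of the work surface, level with it; the furniture and walls round the work are solid. World frame = base frame: x ahead of the robot, y to its left, z up, the work surface at z = 0. Lengths are in mm, angles in rad, forces in N, time in s.
With the tool pointing down it reaches from about 350 to 1000 mm from the base axis. Payload 7.1 kg.
Tool frame: the origin (TCP) lies at the very end of the fingers, on their centre line; the grasp point (between the pads) lies arm.pinch_z behind it (arm.pinch_z is the distance from the TCP to the grasp point, in mm); z points along the fingers, y is the line along which they close (so a half turn about z gives the same grasp; the last joint's range is limited). The gripper opens to 85 mm and grips with 20 to 120 N. Pads are 22 mm wide; open, the fingers measure 114 mm over their backs; the gripper's body (76 mm by 85 mm) begins 54 mm behind the grasp point. The pads swing forward as they close: fully open they stand 13 mm farther back than shut.
Start: joints at [-1.205, 0.423, 1.63, -0, 1.089, -0.019], TCP at [234.625, -579.272, 231.319] pointing down, gripper open.
Joint ranges: [-3, 3], [-0.9, 2.11], [0.09, 2.58], [-1.31, 4.45], [0.11, 2.69], [-2.54, 2.54]. Speed limits (rad/s): [2.39, 2.39, 3.01, 3.14, 3.14, 3.14].

INTERFACE

Orientations are given as a rotation vector (axis times angle).
In Python, from plant import arm gives the robot as it stands. The module is installed in compiled form; this text tells all that it offers. Calls block until the motion is done:
- arm.move_to(position, orientation): joint-space move of the TCP to a pose.
- arm.move_l(position, ori=None, speed=150, until_force=None): straight line of the TCP; ori=None keeps the orientation; speed is the mean speed in mm/s. With until_force (N) it stops when the force on the tool has changed by that much, and returns True; else False.
- arm.goto_joints(angles): joint-space move.
- arm.command_gripper(opening, squeeze=None): opening from 0.0 (shut) to 1.0 (fully open); squeeze is the grip in N (None keeps the last); returns when the fingers have stopped.
- arm.dwell(seconds).
- arm.solve_ik(position, orientation): joint angles nearest the present ones, or None.
- arm.observe(): the state.
- arm.snapshot(name): name is "side" or "top"; returns (picture, depth): 400x640x3 uint8, red, green, blue; 400x640 float32, mm along the optical axis (not along the pixel's ray), 0 where there is no reading.
- arm.get_calibration(name): a dict with "intrinsics" (3x3 intrinsics, pixels), "dist_coeffs" ([k1, k2, p1, p2, k3] as OpenCV has them; the pictures are not rectified), "world_to_cam" (4x4, takes a point from world to camera coordinates). Camera axes: x right, y down, z forward; pixel columns grow to the right and rows downward; lengths in mm; the calibration is good to about 2 mm. A picture is of the moment at which its call begins. get_calibration takes no time and is no camera call.
A pose or a line that the arm cannot do raises arm.IKError and nothing moves.
- arm.close_job(): hands the job in; it is judged then, once.
The state is a dict: "time_s": time; "q": joint angles; "joint_velocities": joint speeds; "effort": joint torques, N m; "tcp_pos": TCP position; "tcp_rot": TCP orientation; "wrist_force": force on the tool from outside, world axes, zero at the start; "ft_torque": the same for the moment, N m; "gripper_width": opening from 0.0 (shut) to 1.0 (fully open); "gripper_force": force on a finger pad.
Only numpy, scipy, OpenCV 4.12 (cv2) and the standard library are available. Lean on these libraries where they do the work, as an engineer would, in place of code of your own. Each camera call takes 0.05 s, during which the arm holds its last target. There are 200 camera calls.

TASK

Lay the fallen measuring cylinder in the trough of the tipping cradle with its foot towards the foot plate, and let go of it. Tip the cradle fully upright by pushing over its black bar, without the fingers touching the cylinder while the cradle is on its way. Then take the standing cylinder by its upper end, draw it sideways out of the trough and set it down gently in the middle of the balance pan, upright and released, without disturbing the flask behind the balance and the two bottles behind the cradle.

Things in the scene. Friction and masses are not known exactly. Their poses are not given: they have to be found in the camera images.
- cylinder_mid (a point): Measuring cylinder, about 0.1 kg: clear tube 29 mm across on a blue hexagonal foot, 178 mm long over all, blue guard ring about 150 mm from the foot's underside. Starts lying on the bench on foot and mouth, its axis sloping 0.07 rad down to the mouth. This point: on the axis, 89 mm (half-way) from the foot's underside; z runs along the tube from foot to mouth.
- cylinder_foot (a point): Centre of the underside of the measuring cylinder's foot (hexagon 52 mm across flats, 60 mm across corners, 10 mm thick); z runs along the tube from foot to mouth. In the upright cradle the lower vee rest overhangs the foot: raise the cylinder only 3 mm or so, draw it out level about 45 mm, away from the vees (bed_seat's z), then lift.
- cradle_bed (a joint): Hinge of the cradle's bed in rad: 0 = trough lying level (start), 1.571 = trough upright against its stop. It is stiff with friction (about 0.4 N m) and stays where it is left; about 3 to 6 N on the black bar moves it.
- bed_seat (a point): On the tipping cradle's moving bed: where the trough's centre line meets the inner face of the foot plate (72 mm wide, 7 mm thick, rising 33 mm above the line); the foot's centre belongs here, its underside on the plate. x runs along the trough away from the plate (foot to mouth), y parallel to the hinge, z out of the trough's open side. 57 mm above the bench while the trough is level.
- finger_gap (a point): On the bed, on the trough's centre line, 75 mm from the foot plate: middle of the 65 mm gap between two grey vee rests (at 20 to 42 and 107 to 129 mm from the plate, sides reaching 25 mm out, and up to about 4 mm above the line). A tube in the vees has its axis on this line. In the gap the aluminium spine (36 mm wide) lies 34 mm below the line. Axes as bed_seat.
- cradle_hinge (a point): Middle of the cradle's hinge, on its fixed grey base (225 x 100 mm, 6 mm thick), 24 mm above the bench and straight below bed_seat while the trough is level. x runs along the level trough, away from the foot plate. The bed turns about it until the trough stands straight up and the foot plate is a floor 24 mm above the bench, on which the cylinder stands 33 mm from the hinge on the -x side.
- push_bar (a point): Middle of the black round bar (14 mm thick, 90 mm long, parallel to the hinge) on two thin rods above the foot plate, 150 mm from the hinge. With the trough level it is 174 mm above the bench, 10 mm behind the plate's inner face; pushed away from the trough, over and down in a quarter circle about the hinge, it ends 14 mm above the bench, trough upright. Axes as bed_seat.
- pan_centre (a point): Centre of the top of the round steel pan (100 mm across, 52 mm above the bench) of the white bench balance (170 x 130 mm, case 40 mm high), which does not move. x points from its display to the pan; the pan centre is 25 mm from the case's middle that way.
- flask: Bystander: conical flask, 65 mm across, 103 mm tall, behind the balance; origin at the centre of its underside.
- bottle: Bystander: white screw-cap bottle, 50 mm across, 100 mm tall, behind the cradle; origin at the centre of its underside.
- small_bottle: Bystander: screw-cap bottle, 42 mm across, 85 mm tall, behind the cradle, next to the larger bottle; origin at the centre of its underside.

How it is judged (in metres and radians):
On the way, in this order (a step that is already met when the one before it is completed fails the run):
1. the cylinder lies in the level trough, foot towards the foot plate, let go (value of joint cradle_bed below 0.12 rad and x of cylinder_foot in the frame of bed_seat between -0.006 and 0.025 m and y of cylinder_mid in the frame of bed_seat between -0.008 and 0.008 m and z of cylinder_mid in the frame of bed_seat between -0.008 and 0.008 m and angle between the z axis of cylinder_mid and the x axis of bed_seat, either way round below 0.1 rad and contact force between the fingers and cylinder below 0.05 N), for 0.2 s.
2. the cradle is tipped fully upright and the cylinder stands in it on the foot plate, not touched by the fingers (value of joint cradle_bed above 1.45 rad and distance between cylinder_foot and bed_seat below 0.015 m and angle between cylinder_mid's own z axis and vertical below 0.2 rad and contact force between the fingers and cylinder below 0.05 N), for 0.2 s.
At the end, for the whole second after the job is handed in: The measuring cylinder stands upright (within 0.06 rad) on the balance pan, its foot flat on the pan (within 4 mm of its top) and within 18 mm of the pan's centre, at rest and released (horizontal distance between cylinder_foot and pan_centre below 0.018 m and z of cylinder_foot in the frame of pan_centre between -0.004 and 0.004 m and angle between cylinder_mid's own z axis and vertical below 0.06 rad and linear speed of cylinder below 0.02 m/s); the robot touches nothing.
It fails at once if the fingers touch the cylinder while the cradle is part-way over (value of joint cradle_bed between 0.25 and 1.3 rad and contact force between the fingers and cylinder above 0.3 N).
It fails at once if the cylinder is set on the balance hard (over 40 N) (contact force between cylinder and balance above 40 N).
It fails at once if the flask is moved more than 25 mm or knocked over (distance of flask from where it was at the start of the episode above 0.025 m or angle between flask's own z axis and vertical above 0.5 rad).
It fails at once if the white bottle is moved more than 25 mm or knocked over (distance of bottle from where it was at the start of the episode above 0.025 m or angle between bottle's own z axis and vertical above 0.5 rad).
It fails at once if the small bottle is moved more than 25 mm or knocked over (distance of small_bottle from where it was at the start of the episode above 0.025 m or angle between small_bottle's own z axis and vertical above 0.5 rad).
It also fails if it takes over 72 s, if anything falls off the work surface, if the arm or the gripper's body presses on something with over 40 N, if the wrist force passes 120 N, or if a joint passes its speed limit or range.

## Working session

There is one attempt and no reset: what is moved stays moved. The work goes in short steps, each a Python script; the robot and the scene stay as the last script left them, time stands still between calls to the robot, and variables do not carry over. Pictures are saved under pics/ and viewed, at most 10 in all, crops included, and the job is handed in when it is done.

```bash
mkdir -p pics
python3 - <<'E'
from plant import arm
import cv2,numpy as np
for n in("side","top"):
    p,d=arm.snapshot(n); cv2.imwrite(f"pics/{n}0.png",p[:,:,::-1]); np.save(f"{n}0.npy",d); np.save(f"{n}0rgb.npy",p)
    c=arm.get_calibration(n); print(n,c)
print(arm.pinch_z,arm.observe())
E
```

```text
side {'intrinsics': array([[364.11247539,   0.        , 327.52589182],
       [  0.        , 364.11247539, 190.77797187],
       [  0.        ,   0.        ,   1.        ]]), 'dist_coeffs': array([0.01231813, 0.        , 0.        , 0.        , 0.        ]), 'world_to_cam': array([[-9.91874692e-01, -1.26797953e-01, -1.03380478e-02,
         5.91811889e+02],
       [-7.96866444e-02,  6.82576553e-01, -7.26456667e-01,
         2.26237704e+02],
       [ 9.91697271e-02, -7.19730178e-01, -6.87134511e-01,
         1.00754179e+03],
       [ 0.00000000e+00,  0.00000000e+00,  0.00000000e+00,
         1.00000000e+00]])}
top {'intrinsics': array([[364.79062639,   0.        , 316.50259955],
       [  0.        , 364.79062639, 205.0935261 ],
       [  0.        ,   0.        ,   1.        ]]), 'dist_coeffs': array([-0.01983652,  0.        ,  0.        ,  0.        ,  0.        ]), 'world_to_cam': array([[-2.40439426e-02, -9.99586356e-01,  1.57799432e-02,
        -1.31323714e+02],
       [-9.88880133e-01,  2.14633141e-02, -1.47157767e-01,
         6.33369020e+02],
       [ 1.46758206e-01, -1.914272
[... 179 characters left out ...]
rray([-1.20498727e+00,  4.23772272e-01,  1.63063761e+00, -3.49313541e-06,
        1.08861436e+00, -1.90051879e-02]), 'joint_velocities': array([-2.10192707e-05, -3.86477880e-03, -2.01819421e-03, -2.16356235e-04,
        1.18277799e-03,  6.38650122e-04]), 'effort': array([-8.95695030e-05, -5.58423364e+01, -2.82443458e+01, -4.83886458e-05,
        3.00602878e-03, -1.65131045e-06]), 'tcp_pos': array([ 234.45298425, -578.80457164,  230.60908822]), 'tcp_rot': array([-3.08223609e+00, -6.00475060e-01,  3.92592201e-04]), 'wrist_force': array([ 0.45322337,  0.83248467, -0.17895301]), 'ft_torque': array([-0.01600549, -0.04059609,  0.00063022]), 'gripper_force': 0.0, 'gripper_width': 0.999033445080522}
```

View pics/side0.png

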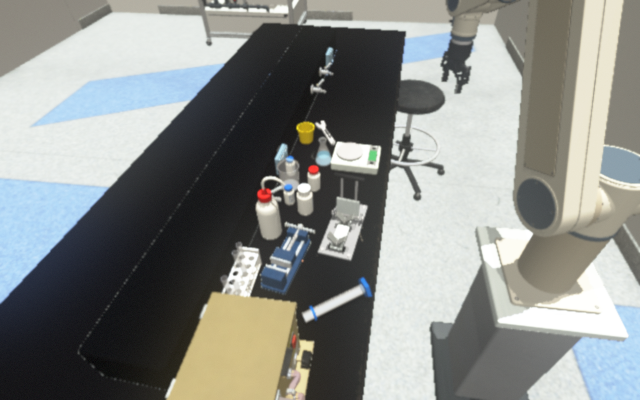

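View pics/top0.png

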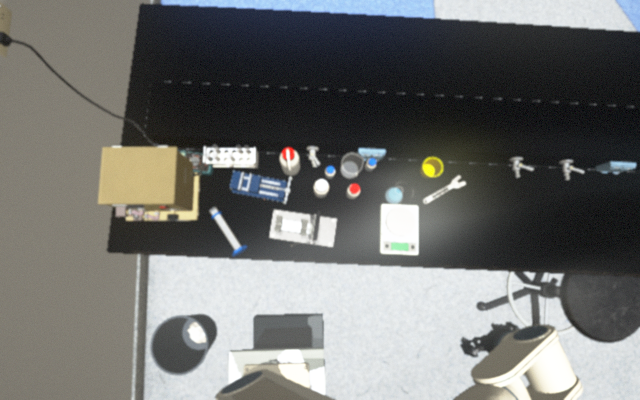

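Both views show the scene: in the top view the cylinder is near (227,232), foot at (238,251). The cradle is near (303,228), with its plate at the right end, and the balance is near (399,230) with its display towards the robot. I'll zoom in on both.

```bash
cat > h.py <<'E'
import cv2,numpy as np
from plant import arm
from scipy.spatial.transform import Rotation as R
def ray(n,uv):
    c=arm.get_calibration(n);T=c["world_to_cam"]
    u=cv2.undistortPoints(np.float64(uv).reshape(-1,1,2),c["intrinsics"],c["dist_coeffs"]).reshape(-1,2)
    d=np.c_[u,np.ones(len(u))]@T[:3,:3]
    return -T[:3,:3].T@T[:3,3],d
def onz(n,uv,z):
    o,d=ray(n,uv); return o+d*((z-o[2])/d[:,2])[:,None]
def tri(a,b):
    o1,d1=ray("top",a);o2,d2=ray("side",b);d1=d1[0];d2=d2[0]
    s=np.linalg.lstsq(np.c_[d1,-d2],o2-o1,rcond=None)[0]
    p=o1+s[0]*d1;q=o2+s[1]*d2
    return (p+q)/2,np.linalg.norm(p-q)
def proj(n,P):
    c=arm.get_calibration(n);T=c["world_to_cam"]
    return cv2.projectPoints(np.float64(P).reshape(-1,1,3),cv2.Rodrigues(T[:3,:3])[0],T[:3,3],c["intrinsics"],c["dist_coeffs"])[0].reshape(-1,2)
E
python3 - <<'E'
from h import *
t=np.load("top0rgb.npy")[180:270,190:430,::-1]; s=np.load("side0rgb.npy")[130:330,290:400,::-1]
cv2.imwrite("pics/topz.png",cv2.resize(t,None,fx=3.3,fy=3.3,interpolation=cv2.INTER_CUBIC))
# side: cradle only
s=np.load("side0rgb.npy")[165:265,305:395,::-1]
cv2.imwrite("pics/sidez.png",cv2.resize(s,None,fx=6,fy=6,interpolation=cv2.INTER_CUBIC))
for n,nm in(("top","top"),("side","side")):
    im=np.load(n+"0rgb.npy"); hsv=cv2.cvtColor(im,cv2.COLOR_RGB2HSV); d=np.load(n+"0.npy")
    roi=np.zeros(hsv.shape[:2],np.uint8)
    if n=="top": roi[200:262,200:250]=1
    else: roi[272:330,295:380]=1
    blue=(cv2.inRange(hsv,(95,120,60),(125,255,255))>0)&(roi>0)
    k,l,st,ce=cv2.connectedComponentsWithStats(blue.astype(np.uint8))
    print(n,"blue",st[1:].tolist(),ce[1:].tolist())
    lit=(im.max(2)>70)&(roi>0)
    ys,xs=np.nonzero(lit); m=np.c_[xs,ys].astype(np.float32); print(len(m),cv2.minAreaRect(m))
# balance white in top
im=np.load("top0rgb.npy");m=np.zeros(im.shape[:2],np.uint8);m[198:262,374:426]=(im[198:262,374:426].max(2)>110)
c=max(cv2.findContours(m,0,2)[0],key=cv2.contourArea);r=cv2.minAreaRect(c);print("bal",r,onz("top",cv2.boxPoints(r),40).round(1))
m=np.zeros(im.shape[:2],np.uint8);m[205:250,262:345]=(im[205:250,262:345].max(2)>100)
c=max(cv2.findContours(m,0,2)[0],key=cv2.contourArea);r=cv2.minAreaRect(c);print("crad",r,onz("top",cv2.boxPoints(r),6).round(1))
E
```

```text
top blue [[218, 211, 4, 2, 6], [211, 214, 5, 5, 10], [233, 245, 14, 11, 62]] [[219.5, 211.66666666666666], [212.4, 216.4], [239.0, 249.98387096774192]]
947 ((224.5, 233.5), (55.0, 49.0), 90.0)
side blue [[359, 277, 13, 20, 118], [309, 305, 9, 16, 37]] [[365.59322033898303, 286.1525423728813], [312.9189189189189, 311.8378378378378]]
1483 ((337.0, 300.5), (57.0, 84.0), 90.0)
bal ((399.5, 226.5), (57.0, 51.0), 90.0) [[ 651.8 -345.    40. ]
 [ 648.1 -522.3   40. ]
 [ 452.6 -509.2   40. ]
 [ 457.  -335.8   40. ]]
crad ((307.6965026855469, 230.52621459960938), (76.85319519042969, 35.35379409790039), 7.594642639160156) [[ 507.4   27.3    6. ]
 [ 629.8   10.3    6. ]
 [ 587.9 -256.5    6. ]
 [ 466.2 -235.9    6. ]]
```

View pics/topz.png

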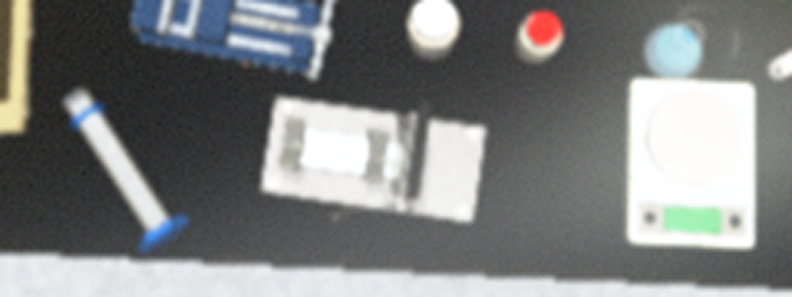

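View pics/sidez.png

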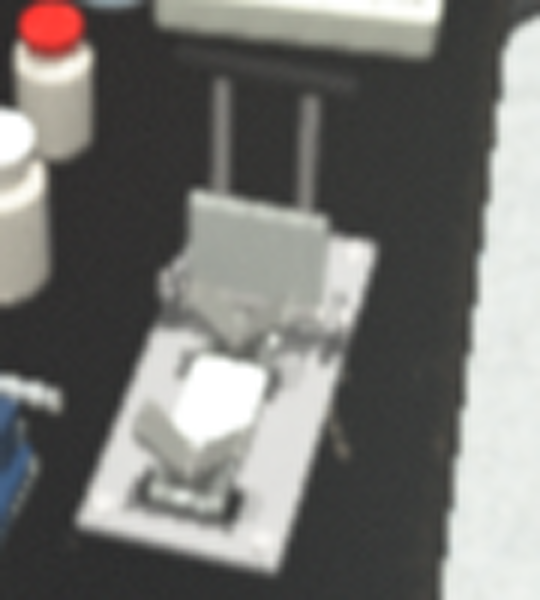

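Run:
```python
from h import *
T=lambda p:[(190+(p[0]+.5)/3.3-.5,180+(p[1]+.5)/3.3-.5)]
S=lambda p:[(305+(p[0]+.5)/6-.5,165+(p[1]+.5)/6-.5)]
np.set_printoptions(suppress=True,precision=1)
tb=np.array([onz("top",T(p),6)[0] for p in((277,98),(487,126),(474,220),(262,192))])
print("base top",tb,tb.mean(0),[np.linalg.norm(tb[i]-tb[i-1]) for i in range(4)])
sb=np.array([onz("side",S(p),6)[0] for p in((78,525),(280,573),(378,240))]);print("base side",sb,np.diff(sb,axis=0),(sb[0]+sb[2])/2)
for a in(tb[0]-tb[1],tb[3]-tb[2]):print("yaw",np.arctan2(a[1],a[0]))
a=sb[1]-sb[2];print(np.arctan2(a[1],a[0]))
print("bar",onz("side",[S((177,47))[0],S((355,85))[0],S((266,66))[0]],174),onz("top",T((419,155)),174),tri(T((419,155)),S((266,66))))
print("plate top edge",onz("side",[S((190,195))[0],S((328,219))[0]],90))
print("bal",np.array([onz("top",T(p),40)[0] for p in((628,80),(755,82),(755,247),(627,246))]))
print("pan",onz("top",T((692,138)),52))
print("foot",tri(T((163,233)),[(365.6,286.2)]),"ring",tri(T((86,115)),[(312.9,311.8)]))
print("foot z",onz("top",T((163,233)),27),"ring",onz("top",T((86,115)),17.),"mouth",onz("top",T((76,97)),14))
print("bottles",onz("top",[T((435,18))[0],T((545,28))[0]],95),"flask",onz("top",T((673,50)),30))
```

```text
base top [[ 624.6    4.6    6. ]
 [ 589.6 -218.3    6. ]
 [ 490.5 -201.4    6. ]
 [ 525.    21.     6. ]] [557.4 -98.5   6. ] [np.float64(100.88957515155509), np.float64(225.5365451287357), np.float64(100.52999059097473), np.float64(225.04844697961033)]
base side [[ 624.6    9.     6. ]
 [ 525.3   25.4    6. ]
 [ 489.6 -201.4    6. ]] [[ -99.3   16.4    0. ]
 [ -35.6 -226.8    0. ]] [557.1 -96.2   6. ]
yaw 1.415211269118022
yaw 1.4168326360644592
1.414907804337743
bar [[ 595.4 -154.9  174. ]
 [ 508.4 -137.1  174. ]
 [ 551.5 -145.9  174. ]] [[ 545.5 -142.1  174. ]] (array([ 548.2, -142.1,  177. ]), np.float64(6.028757992095481))
plate top edge [[ 586.8 -139.1   90. ]
 [ 516.6 -130.1   90. ]]
bal [[ 630.8 -364.6   40. ]
 [ 625.8 -497.9   40. ]
 [ 454.9 -486.9   40. ]
 [ 459.2 -355.1   40. ]]
pan [[ 567.4 -425.3   52. ]]
foot (array([482.5, 120.2,  30. ]), np.float64(2.719191246689349)) ring (array([608. , 203.1,  21.5]), np.float64(1.654224592489919))
foot z [[483.9 120.7  27. ]] ring [[609.4 204.3  17. ]] mouth [[629.2 216.   14. ]]
bottles [[ 689.7 -162.9   95. ]
 [ 677.2 -272.9   95. ]] flask [[ 663.3 -415.9   30. ]]
```

Cradle yaw is about 1.4155 rad, the seat is near (551,-135), the pan centre is near (567.5,-426.5), and the cylinder lies along 0.585 rad. Next I pick it up and hover over the trough.

```bash
cat >> h.py <<'E'
np.set_printoptions(suppress=True,precision=2)
yaw=1.4155; u=np.array([np.cos(yaw),np.sin(yaw),0]); v=np.array([-u[1],u[0],0]); Z=np.array([0,0,1.])
seat=np.array([551.1,-135.2,57]); hinge=seat-[0,0,33]; pan=np.array([567.5,-426.5,52])
def ori(x):
    x=np.array(x,float);x/=np.linalg.norm(x); y=np.cross(-Z,x); y/=np.linalg.norm(y); z=np.cross(x,y)
    return R.from_matrix(np.c_[x,y,z]).as_rotvec()
E
python3 - <<'E'
from h import *
d=np.array([.833*.9976,.553*.9976,-.07]); g=np.array([543.1,160.2,6.])
best=None
for s in(1,-1):
    qs=[arm.solve_ik(p,ori(x)) for p,x in((g,s*d),(g+[0,0,150],s*d),(seat+80*u+[0,0,-16],s*u),(hinge-160*u,s*u),(pan+[0,0,180],s*u))]
    print(s,[None if q is None else q.round(2) for q in qs])
    if all(q is not None for q in qs) and (best is None): best=s
print(best)
E
```

```text
1 [array([ 0.28,  0.7 ,  1.81, -0.03,  0.7 ,  1.29]), array([ 0.28,  0.46,  1.77, -0.03,  0.97,  1.28]), array([-0.12,  0.62,  1.85, -0.  ,  0.67,  0.03]), array([-0.53,  0.68,  1.77, -0.  ,  0.69, -0.37]), array([-0.66,  0.55,  1.42, -0.  ,  1.17, -0.51])]
-1 [array([ 0.28,  0.7 ,  1.81, -0.03,  0.7 , -1.85]), array([ 0.28,  0.46,  1.77, -0.03,  0.97, -1.86]), None, None, None]
1
```

Run:
```python
from h import *
d=np.array([.833*.9976,.553*.9976,-.07]); g=np.array([543.1,160.2,6.])
arm.move_to(g+[0,0,130],ori(d))
arm.move_l(g,speed=100)
arm.command_gripper(0,30)
o=arm.observe();print(o["gripper_width"],o["gripper_force"],o["tcp_pos"],o["wrist_force"],o["time_s"])
arm.move_l(g+[0,0,120])
arm.move_to(seat+80*u+[0,0,45],ori(u)); arm.dwell(.3)
o=arm.observe();print(o["gripper_width"],o["gripper_force"],o["tcp_pos"],o["time_s"])
ims=[]
for n,(x,y,w,h) in(("top",(270,200,70,50)),("side",(305,160,90,100))):
    p,dd=arm.snapshot(n);np.save(n+"1rgb.npy",p);ims.append(cv2.resize(p[y:y+h,x:x+w,::-1],(w*6,h*6) if n=="side" else (w*5,h*5),interpolation=cv2.INTER_CUBIC).copy())
    # predicted underside/seat
t,s=ims; c=np.zeros((600,790+100,3),np.uint8)[:,:890]; 
c=np.zeros((600,795,3),np.uint8); s=cv2.resize(s,(440,489)); c[:489,:440]=s; c[:250,445:795]=t; cv2.imwrite("pics/hov.png",c)
for n,r in(("top",(200,250,270,345)),("side",(160,260,305,395))):
    im=np.load(n+"1rgb.npy");hsv=cv2.cvtColor(im,cv2.COLOR_RGB2HSV);b=cv2.inRange(hsv,(95,120,60),(125,255,255));m=np.zeros_like(b);m[r[0]:r[1],r[2]:r[3]]=b[r[0]:r[1],r[2]:r[3]]
    k,l,st,ce=cv2.connectedComponentsWithStats(m);print(n,[(a.tolist(),e.round(1).tolist()) for a,e in zip(st[1:],ce[1:]) if a[4]>3])
```

```text
0.3255298181414499 30.458414554595947 [543.19 160.26   6.22] [-0.64  0.47  2.88] 4.95
0.32186509542780367 30.126668214797974 [563.6  -55.66 102.03] 7.3417
top [([311, 220, 3, 11, 21], [311.7, 225.0])]
side [([352, 195, 5, 4, 10], [354.3, 196.5]), ([305, 241, 4, 9, 17], [306.2, 244.5])]
```

View pics/hov.png

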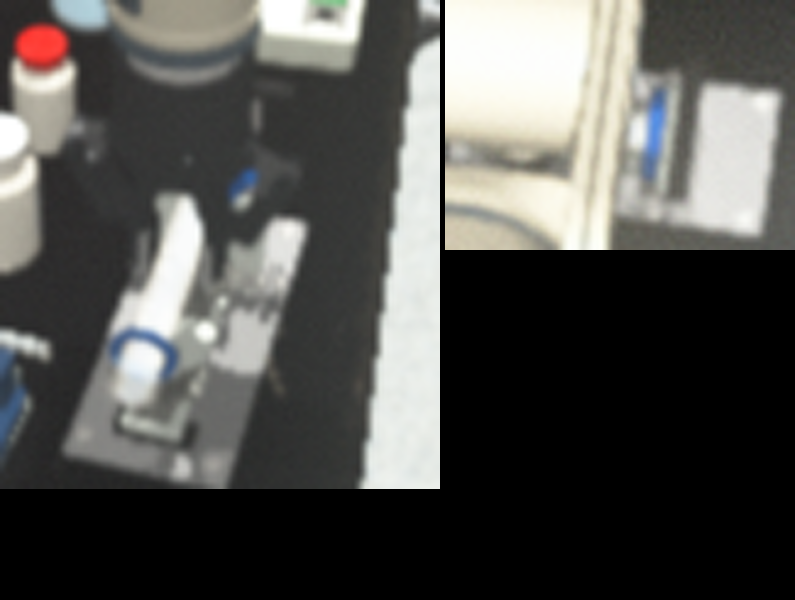

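Run:
```python
from h import *
for nm,uv,z in(("foot",(311.7,225),118),("plate top",(270+(676.5-444.5)/5-.5,226),90)):
    p=onz("top",[uv],z)[0]; print(nm,p,"u,v from seat",(p-seat)@u,(p-seat)@v)
im=np.load("side1rgb.npy")
# tube axis seen in side: ring centre crop(143,357)/4.889
p=onz("side",[(305+143/4.889-.5,160+357/4.889-.5)],118)[0];print("ring",(p-seat)@u,(p-seat)@v)
```

```text
foot [ 555.97 -127.57  118.  ] u,v from seat 8.294307592957093 -3.6278569460142926
plate top [ 555.   -141.34   90.  ] u,v from seat -5.4619112734191875 -4.80046317579978
ring 160.76388709698054 0.21583653988973142
```

Run:
```python
from h import *
P=seat+80*u
arm.move_l(P+[0,0,2],speed=80,until_force=15)
f=arm.move_l(P+[0,0,-18],speed=25,until_force=5)
o=arm.observe();print(f,o["tcp_pos"],o["wrist_force"],o["gripper_width"])
arm.command_gripper(.6); arm.dwell(.2)
t=arm.observe()["tcp_pos"]; arm.move_l(np.r_[t[:2],175],speed=150)
print(arm.observe()["time_s"])
q=arm.observe()["q"]; 
arm.move_l(np.r_[(P+60*u)[:2],260],speed=250)
ims=[]
for n in("top","side"):
    p,dd=arm.snapshot(n);np.save(n+"2rgb.npy",p)
    x,y,w,h=(270,200,70,50) if n=="top" else (305,160,90,100)
    k=5 if n=="top" else 4.889
    ims.append(cv2.resize(p[y:y+h,x:x+w,::-1],(int(w*k),int(h*k)),interpolation=cv2.INTER_CUBIC))
c=np.zeros((490,795,3),np.uint8);t,s=ims;c[:s.shape[0],:440]=s[:,:440];c[:250,445:795]=t;cv2.imwrite("pics/laid.png",c)
```

```text
True [564.15 -55.84  43.34] [ 2.23  1.79 -0.96] 0.3287608365413194
10.325
```

View pics/laid.png

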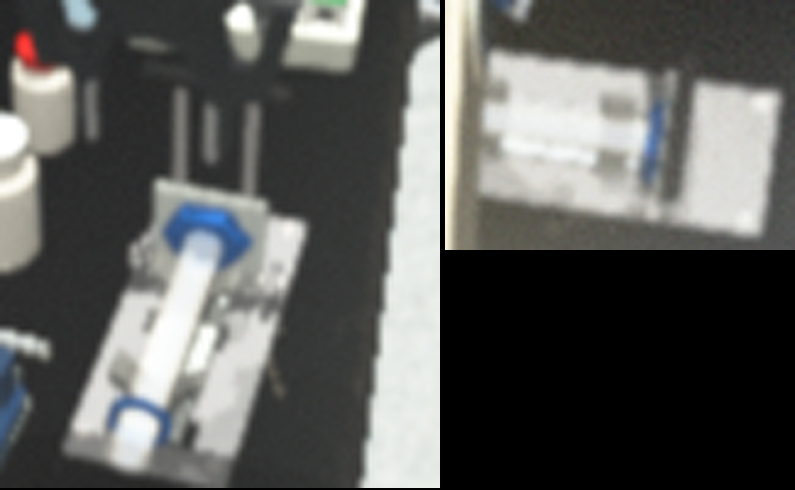

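The cylinder lies released with its foot against the plate. Next I check numerically that the axis is on the trough line.

Run:
```python
from h import *
for n,pts in(("side",{"foot(208,237)":(208,237),"ring":(140,420),"mouth":(133,446),"tube100":(165,348)}),("top",{"foot":(656,138),"tube near foot":(632,131),"tube far":(520,118)})):
    for k,p in pts.items():
        uv=(305+(p[0]+.5)/4.889-.5,160+(p[1]+.5)/4.889-.5) if n=="side" else (270+(p[0]-444.5)/5-.5,200+(p[1]+.5)/5-.5)
        z=57 if "tube" not in k or n=="side" else 57
        q=onz(n,[uv],z)[0]-seat;print(n,k,q@u,q@v)
print(proj("top",[seat+60*u-[0,0,34],seat+75*u]),proj("side",[seat+75*u]))
```

```text
side foot(208,237) 6.556330009781411 0.21129084851092247
side ring 156.8170752681107 -2.263402946146624
side mouth 175.50815592638085 -1.1433897164072218
side tube100 101.46075436016217 -2.3404003615001057
top foot 7.569629146976997 -2.0098158482565207
top tube near foot 24.155555964805515 -4.544920621539099
top tube far 99.82061674974632 -3.261546169235415
[[296.61 226.63]
 [291.79 225.14]] [[341.45 224.28]]
```

Run:
```python
from h import *
arm.command_gripper(0)
A=seat*[1,1,0]
arm.move_l(A+45*u+[0,0,200],ori(u),speed=200)
arm.move_l(A+45*u+[0,0,162])
f=arm.move_l(A-15*u+[0,0,162],speed=40,until_force=2.5)
t=arm.observe()["tcp_pos"]; c=(t-seat)@u; print(f,t,c,"offset from bar",c+10)
off=c+10
r=np.hypot(10,150);a0=np.arctan2(10,150)
for th in np.radians([8,16,24,32,40,48]):
    b=A+[0,0,24]-r*np.sin(a0+th)*u+r*np.cos(a0+th)*Z
    arm.move_l(b+off*u-12*Z,speed=70)
    o=arm.observe(); print(round(th,2),o["wrist_force"],o["tcp_pos"])
# back off, up and over
t=o["tcp_pos"]
arm.move_l(t+12*u,speed=100); arm.move_l(t+12*u+80*Z)
print(arm.observe()["time_s"])
p,_=arm.snapshot("side");np.save("side3rgb.npy",p);cv2.imwrite("pics/tip.png",cv2.resize(p[130:270,290:400,::-1],None,fx=4,fy=4,interpolation=cv2.INTER_CUBIC))
```

```text
True [ 552.16 -126.18  161.57] 9.07504909337043 offset from bar 19.07504909337043
0.14 [ 0.77 -0.13 -0.73] [ 549.25 -147.25  158.97]
0.28 [-0.41 -0.56  0.51] [ 546.   -167.32  153.23]
0.42 [-0.04 -0.11  0.04] [ 542.91 -186.29  144.63]
0.56 [ 0.21 -0.18  0.14] [ 540.06 -203.79  133.49]
0.7 [-0.51  0.2   0.2 ] [ 537.53 -219.64  119.98]
0.84 [-0.59  0.17  0.5 ] [ 535.35 -233.48  104.43]
17.2167
```

View pics/tip.png

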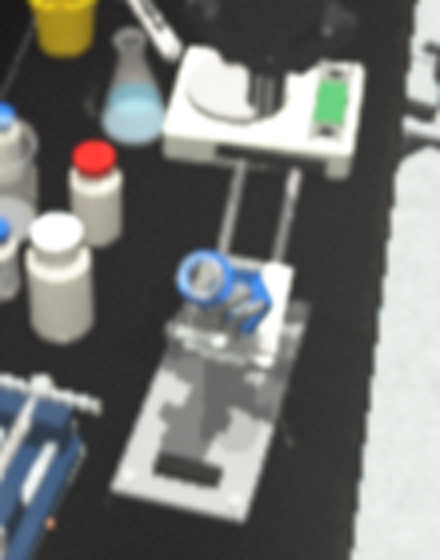

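Run:
```python
from h import *
a0=np.arctan2(10,150);r=150.3;A=seat*[1,1,0]
for th in np.radians(range(40,95,5)):
    b=A+[0,0,24]-r*np.sin(a0+th)*u+r*np.cos(a0+th)*Z
    m=A+[0,0,24]+33*(-np.sin(th)*u+np.cos(th)*Z)+178*(np.cos(th)*u+np.sin(th)*Z)
    print(round(np.degrees(th)),(proj("side",[b,m])-[290,130])*4)
print(arm.observe()["tcp_pos"])
```

```text
40 [[264.96 147.26]
 [193.11 314.44]]
45 [[267.   149.45]
 [198.15 291.35]]
50 [[268.71 152.98]
 [203.43 268.79]]
55 [[270.09 157.79]
 [208.9  247.02]]
60 [[271.14 163.79]
 [214.48 226.28]]
65 [[271.87 170.92]
 [220.12 206.78]]
70 [[272.28 179.08]
 [225.75 188.71]]
75 [[272.37 188.21]
 [231.31 172.23]]
80 [[272.16 198.22]
 [236.74 157.47]]
85 [[271.66 209.03]
 [242.   144.53]]
90 [[270.86 220.56]
 [247.02 133.48]]
[ 536.46 -221.36  183.43]
```

Run:
```python
from h import *
a0=np.arctan2(10,150);r=150.3;A=seat*[1,1,0]
bar=lambda th:A+[0,0,24]-r*np.sin(a0+th)*u+r*np.cos(a0+th)*Z
T=np.radians
b=bar(T(48)); arm.move_l(b-4*u+55*Z,speed=150); arm.move_l(b-4*u+15*Z,speed=100)
for d in range(52,91,5):
    arm.move_l(bar(T(d))+7*Z-2*u,speed=60); o=arm.observe(); print(d,o["wrist_force"],o["tcp_pos"])
f=arm.move_l(bar(T(92))+3*Z-2*u,speed=15,until_force=12)
o=arm.observe(); print(f,o["wrist_force"],o["tcp_pos"])
arm.dwell(.1)
t=o["tcp_pos"]; arm.move_l(t-10*u+60*Z,speed=120); arm.move_l(t-60*u+210*Z,speed=250); print(arm.observe()["time_s"])
ims=[]
for n,(x,y,w,h) in(("side",(310,120,90,130)),("top",(270,195,80,55))):
    p,_=arm.snapshot(n);np.save(n+"4rgb.npy",p);ims.append(cv2.resize(p[y:y+h,x:x+w,::-1],None,fx=4.4,fy=4.4,interpolation=cv2.INTER_CUBIC))
s,t=ims;c=np.zeros((575,790,3),np.uint8);c[:s.shape[0],:s.shape[1]]=s;c[:t.shape[0],420:420+t.shape[1]]=t;cv2.imwrite("pics/up.png",c)
m=A-33*u+24*Z;m=np.array([m,m+150*Z,m+178*Z]);print((proj("side",m)-[310,120])*4.4,(proj("top",m)-[270,195])*4.4+[420,0])
```

```text
52 [0.24 0.47 0.08] [ 531.16 -259.9   115.07]
57 [ 0.8  -0.37 -0.53] [ 530.16 -266.82  103.66]
62 [0.51 0.75 0.81] [ 529.26 -272.56   91.95]
67 [ 0.49  0.22 -0.45] [ 528.44 -277.3    79.77]
72 [ 0.13 -0.93 -0.6 ] [ 527.88 -281.     67.2 ]
77 [-1.06  0.26 -0.03] [ 527.44 -283.57   54.35]
82 [-0.76 -0.38 -0.16] [ 527.21 -285.01   41.34]
87 [-0.06  0.16 -0.  ] [ 527.15 -285.38   28.24]
True [-2.05  0.46  8.23] [ 527.81 -285.63   20.82]
23.425
[[175.06 381.17]
 [182.23 223.67]
 [183.72 190.82]] [[654.86 154.74]
 [662.34 137.53]
 [663.97 133.79]]
```

View pics/up.png

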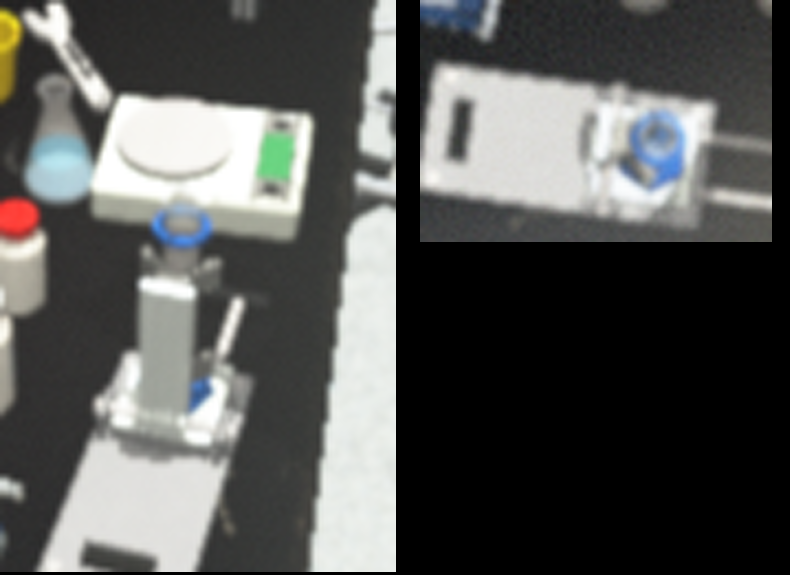

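Run:
```python
from h import *
A=seat*[1,1,0]; G=A-32*u
arm.command_gripper(.75)
arm.move_l(G+260*Z,ori(u),speed=250); arm.move_l(G+180*Z,speed=100)
arm.command_gripper(0,30)
o=arm.observe();print(o["gripper_width"],o["gripper_force"],o["tcp_pos"])
arm.move_l(G+183.5*Z,speed=25); arm.move_l(G-52*u+183.5*Z,speed=60)
o=arm.observe();print(o["wrist_force"],o["gripper_width"])
arm.move_l(G-60*u+280*Z,speed=150)
H=np.r_[pan[:2],52+156+35]; arm.move_l(H,speed=200); arm.dwell(.3)
o=arm.observe();print(o["tcp_pos"],o["gripper_width"],o["time_s"])
ims=[]
p4=np.load("side4rgb.npy")
uv=(310+(175.5)/4.4-.5,120+(138.5)/4.4-.5);print("pan by side",onz("side",[uv],52))
for n,(x,y,w,h) in(("side",(310,90,90,100)),("top",(360,185,80,70))):
    p,_=arm.snapshot(n);np.save(n+"5rgb.npy",p);ims.append(cv2.resize(p[y:y+h,x:x+w,::-1],None,fx=4.4,fy=4.4,interpolation=cv2.INTER_CUBIC))
s,t=ims;c=np.zeros((445,790,3),np.uint8);c[:s.shape[0],:s.shape[1]]=s;c[:t.shape[0],420:420+t.shape[1]]=t;cv2.imwrite("pics/hov2.png",c)
F=pan+[0,0,35];print((proj("side",[F,F+150*Z])-[310,90])*4.4,(proj("top",[F])-[360,185])*4.4+[420,0])
```

```text
0.32565005281742326 29.49455291032791 [ 546.41 -166.93  180.74]
[-1.26 -0.27 -0.56] 0.3237834926789994
[ 567.75 -425.94  243.47] 0.3284364191707361 29.975
pan by side [[ 569.54 -423.     52.  ]]
[[177.47 231.58]
 [184.03  68.77]] [[605.94 155.44]]
```

View pics/hov2.png

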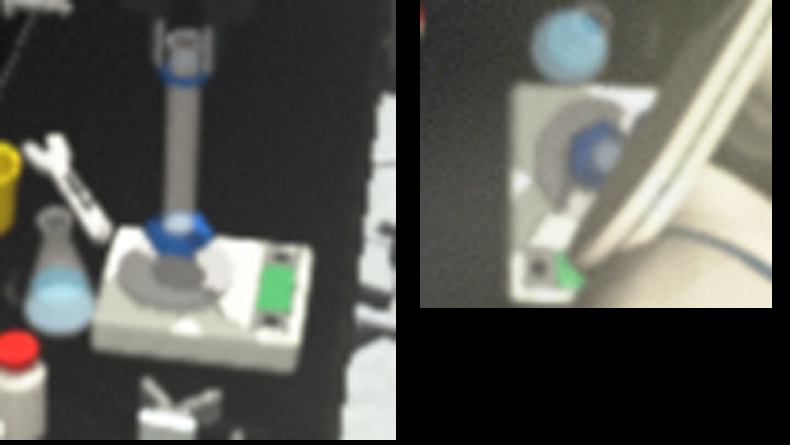

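The foot is seen at (179,233), against a predicted (177,232), so it is over the pan centre and upright. I lower it, release and retract.

Run:
```python
from h import *
P=np.r_[568,-425.,0]
arm.move_l(P+220*Z,speed=50)
f=arm.move_l(P+200*Z,speed=12,until_force=3)
o=arm.observe();print(f,o["tcp_pos"],o["wrist_force"])
arm.command_gripper(.45); arm.command_gripper(.8); arm.dwell(.3)
t=o["tcp_pos"]; arm.move_l(t+110*Z,speed=100); arm.move_l(t+130*Z+[-120,0,0],speed=200)
print(arm.observe()["time_s"])
p,_=arm.snapshot("side");p2,_=arm.snapshot("top")
x,y,w,h=310,90,90,100
s=cv2.resize(p[y:y+h,x:x+w,::-1],None,fx=4.4,fy=4.4,interpolation=cv2.INTER_CUBIC)
tt=cv2.resize(p2[185:255,360:440,::-1],None,fx=4.4,fy=4.4,interpolation=cv2.INTER_CUBIC)
c=np.zeros((445,790,3),np.uint8);c[:s.shape[0],:s.shape[1]]=s;c[:tt.shape[0],420:420+tt.shape[1]]=tt;cv2.imwrite("pics/end.png",c)
F=pan;print((proj("side",[F,F+150*Z])-[310,90])*4.4,(proj("top",[F,F+150*Z])-[360,185])*4.4+[420,0])
```

```text
True [ 567.98 -425.    208.83] [-0.1   0.36  5.16]
34.65
[[176.09 265.93]
 [182.4  109.22]] [[594.67 160.25]
 [647.97 137.49]]
```

View pics/end.png

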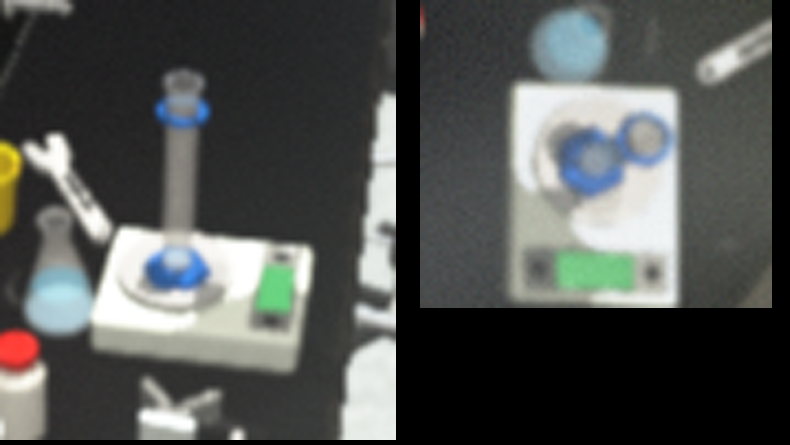

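The cylinder stands upright and released near the pan centre: its ring is at (182,110) in the side view, as predicted, and its foot is at (177,268).

```bash
python3 -c "
from plant import arm
print(arm.close_job())"
```

```text
the job is handed in; nothing more can be done
None
```

The job is handed in at about 35 s of the 72 s allowed: the cylinder was laid in the trough, tipped upright and set on the balance pan, and the last pictures show it upright, released and close to the pan's centre; no verdict was returned.

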